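# Press a seal stone under the leaf spring of a carving bed

### The arm

A 6-joint arm with a two-finger parallel gripper is mounted at the origin on the work surface. World frame = base frame: x ahead of the robot, y to its left, z up, the work surface at z = 0. Lengths are in mm, angles in rad, forces in N, time in s.
With the tool pointing down it reaches from about 275 to 1000 mm from the base axis. Payload 8.4 kg.
Tool frame: the origin (TCP) lies midway between the tips of the shut fingers; the grasp point (between the pads) lies 19 mm behind it; z points along the fingers, y is the direction in which the jaws open and shut (so a half turn about z gives the same grasp; the last joint's range is limited). The gripper opens to 85 mm and grips with 20 to 120 N. Pads are 22 mm wide; open, the fingers measure 114 mm over their backs; the gripper's body (76 mm by 85 mm) begins 54 mm behind the grasp point. The pads swing forward as they close: fully open they stand 13 mm farther back than shut.
Start: joints at [1.27, 0.353, 1.633, -0, 1.155, -0.002], TCP at [183.982, 597.309, 231.281] pointing down, gripper open.
Joint ranges: [-2.63, 2.63], [-0.92, 2.1], [0.06, 2.66], [-1.3, 4.44], [0, 2.69], [-3.02, 3.02]. Speed limits (rad/s): [2.22, 2.22, 2.79, 3.14, 3.14, 3.14].

### API

Orientations are given as [roll, pitch, yaw] about the fixed x, y, z axes, in that order (R = Rz(yaw) Ry(pitch) Rx(roll)).
In Python, from rig import * gives the robot as it stands.
- The arm moves only by the tool play_rows, never from a script. Its argument "moves" is a list of rows, each a list of 3 entries, a list of its own where there are three numbers: the shift along the tool's x, y, z in m, then the turn, a rotation vector about the tool's x, y, z in rad, then the opening in per cent of the stroke, from 0 (shut) to 100 (fully open). In form: [[[x, y, z], [rx, ry, rz], fingers], ...]. A call has 1 to 20 rows; each row shifts and turns the commanded pose from where the row before left it, along the tool's axes as they then stand; what a row does not reach is not made up. A row lasts 1/10 s, in which the tool goes at most 50 mm and 8.59 degrees, less where a joint would pass 70% of its speed; a pose out of reach is approached as far as the arm can. A call is refused whole if a number of a shift passes 0.05 or a number of a turn 0.15, either way. A call with a gripper value outside its range is refused whole. The fingers move at their own pace and stop on an object; "squeeze" is the grip in N (left out, the last holds). Time passes only in rows, so rows that do not move let the fingers close. It gives the time, the measured TCP pose, the force and the opening at its end, in the units of the state.
- sense(): the state, without advancing time (a new reading comes with each control period).
- grab_frame(name): name is "scene" or "side" or "wrist"; returns a dict with "pixels" (420x560x3 uint8, red, green, blue), "intrinsics" (3x3 intrinsics, pixels), "R" (3x3) and "t" (3): a world point X has camera coordinates R X + t. Camera axes: x right, y down, z forward; pixel columns grow to the right and rows downward; lengths in mm; the calibration is good to about 2 mm. A picture is of the moment at which its call begins. There is no depth.
- sign_off(): hands the job in, once; it reports no verdict.
The state is a dict: "clock": time; "qpos": joint angles; "qvel": joint speeds; "joint_efforts": joint torques, N m; "eef_pos": TCP position; "tcp_rot": TCP orientation; "contact_force": force on the tool from outside, world axes, zero at the start; "wrist_torque": the same for the moment, N m; "opening": opening from 0.0 (shut) to 1.0 (fully open).
Only numpy, scipy, OpenCV 4.12 (cv2) and the standard library are available. Lean on these libraries where they do the work, as an engineer would, in place of code of your own. Each camera call takes 0.05 s, during which the arm holds its last target. There are 200 camera calls.

### The job

The seal stone lies loose in the channel of the wooden carving bed. With your fingertips, press it down hard on its sprung cork floor, and keep pressing while you slide it under the brass bridge and its leaf spring until its red-banded end is fully home against the wooden stop; then let go and leave it held there. Only press and push the stone, do not pick it up, and leave the other things on the desk alone.

Things in the scene. Friction and masses are not known exactly. Their poses are not given: they have to be found in the camera images.
- carving_bed: Dark wooden seal-carving bed, fixed to the desk, 200 x 78 mm. Origin at the centre of its underside, on the desk; +x is the sliding direction, towards the stop; z up. An open channel 34 mm wide runs along x between low walls (10 mm thick, tops at z = 36 mm). Its floor is a sprung cork platen, top at z = 30 mm when free. The stone is home with its origin at x = 33 mm in this frame.
- platen (a joint): How far the sprung cork floor is pressed down, in m: 0 free, 0.008 bottomed. With the stone on it, about 8 N more starts it down and about 15 N bottoms it. The stone passes the bridge only while this is above 0.004. Let go when home, the stone rises until the bridge stops it and stays put.
- stone: Loose pale soapstone seal on its side in the channel, 94 x 30 mm, 190 g. Origin: centre of its underside; +x along it to the bridge and stop. Front part, x = -13 to 47 mm, 30 mm high (4 mm too high for the bridge when not pressed), red band near its end. Grey-brown rear part, x = -47 to -13 mm, 20 mm high: a flat ledge with an upright shoulder. Starts 6 to 30 mm short of the bridge.
- ledge (a point): Centre of the ledge (34 x 30 mm) on the stone's rear part: press down here, and push forward (+x) against the 10 mm high shoulder 17 mm ahead of it. 20 mm above the stone's underside; axes as the stone's. With the stone home the shoulder is 20 mm short of the bridge.
- bridge (a point): Middle of the lower near edge of the brass bridge (x = 40, z = 56 mm in the bed frame). The bridge is 12 mm thick along x, 78 mm wide, top at z = 70 mm. Under its far side hangs a springy brass leaf, 24 mm wide, sloping down to x = 75, z = 49 mm; it swings up and drags on the stone with 2 to 4 N.
- stop_face (a point): Point on the face of the wooden stop that the stone's front end must reach (x = 80, z = 45 mm in the carving_bed frame).
- spare_seal: Bystander: loose greenish seal stone standing upright on the desk, 26 x 26 x 60 mm, origin at the centre of its underside.
- paste_pot: Bystander: loose blue and white porcelain seal-paste pot with a white lid, 60 mm across, 36 mm high, origin at the centre of its underside.
- paperweight: Bystander: loose brass paperweight bar, 110 x 22 x 16 mm, length along its x, origin at the centre of its underside.
Not all that is in view belongs to the job. Several things have the shape of the carving_bed; the one meant has the colours described above.

How it is judged (in metres and radians):
On the way:
1. the fingers press the stone down on the platen while its front end is going in under the bridge (contact force between the fingers and stone above 4 N and value of joint platen above 0.0035 m and x of stone in the frame of carving_bed between 0.003 and 0.027 m), for 0.05 s.
At the end, for the whole second after the job is handed in: The stone rests level in the channel, held down under the bridge and leaf spring, its front end within 4 mm of the stop; the other things stand within 15 mm of where they were (x of stone in the frame of carving_bed between 0.029 and 0.036 m and z of stone in the frame of carving_bed between 0.018 and 0.029 m and angle between the x axis of stone and the x axis of carving_bed, either way round below 0.15 rad and angle between stone's own z axis and vertical below 0.1 rad and linear speed of stone below 0.01 m/s and distance of each of spare_seal, paste_pot, paperweight from where it was at the start of the episode below 0.015 m and angle between spare_seal's own z axis and vertical below 0.2 rad); the robot touches nothing.
It fails at once if the stone is lifted more than 10 mm off the platen's free height (z of stone in the frame of carving_bed above 0.04 m).
It fails at once if the stone is tipped by more than 20 degrees (angle between stone's own z axis and vertical above 0.35 rad).
It fails at once if a bystander is moved by more than 15 mm or lifted (distance of any of spare_seal, paste_pot, paperweight from where it was at the start of the episode above 0.015 m).
It fails at once if the spare seal is knocked over (angle between spare_seal's own z axis and vertical above 0.5 rad).
It also fails if it takes over 32 s, if anything falls off the work surface, if the arm or the gripper's body presses on something with over 40 N, if the wrist force passes 120 N, or if a joint passes its speed limit or range.

## Working session

There is one attempt and no reset: what is moved stays moved. The work goes in short steps, Python scripts to look and compute and a tool call to move; the robot and the scene stay as the last step left them, time stands still between calls to the robot, and variables do not carry over. Pictures are saved under pics/ and viewed, about 8 in all and at most 12, crops included, and the job is handed in when it is done.

Besides the shell and the picture viewer there is one more tool, called after "Emit:" as name([rows], argument=value, ...), one row to a line, values as JSON. play_rows: Moves the arm, as the interface text tells. Its arguments: {"type":"object","properties":{"moves":{"type":"array"},"squeeze":{"type":"number"}},"required":["moves"]}

```bash
mkdir -p pics; cat > h.py <<'E'
from rig import *
import numpy as np, cv2
def snap(n,f):
    d=grab_frame(n); cv2.imwrite(f'pics/{f}.png',np.asarray(d['pixels'])[:,:,::-1]); np.savez(f'pics/{f}.npz',K=d['intrinsics'],R=d['R'],t=d['t'],p=d['pixels']); return d
def load(f): return np.load(f'pics/{f}.npz')
def plane(d,uv,z):
    r=d['R'].T@np.linalg.inv(d['K'])@np.array([uv[0],uv[1],1.]); c=-d['R'].T@d['t']
    return c+r*(z-c[2])/r[2]
def proj(d,X):
    p=d['K']@(d['R']@np.asarray(X,float)+d['t']); return p[:2]/p[2]
E
python3 - <<'E'
from h import *
a=snap('scene','s0');b=snap('side','d0')
for d in(a,b): print(-d['R'].T@d['t'])
s=sense();print({k:np.round(v,3) for k,v in s.items()})
cv2.imwrite('pics/both.png',cv2.resize(np.hstack([a['pixels'],b['pixels']])[:,:,::-1],(800,300)))
E
```

```text
[1210.0989312   225.37012599  910.53954084]
[ 434.05710367 -559.90135535  742.1847445 ]
{'clock': np.float64(0.1), 'qpos': array([ 1.27 ,  0.354,  1.634,  0.   ,  1.155, -0.002]), 'qvel': array([-0.003, -0.002, -0.002, -0.   , -0.   ,  0.001]), 'joint_efforts': array([-1.0000e-03, -6.0635e+01, -3.4282e+01, -0.0000e+00,  4.0000e-03,
        0.0000e+00]), 'eef_pos': array([183.863, 596.899, 230.607]), 'tcp_rot': array([-3.14 , -0.   ,  2.843]), 'contact_force': array([ 0.983, -0.962,  0.02 ]), 'wrist_torque': array([-0.001, -0.024, -0.004]), 'opening': np.float64(1.005)}
```

View pics/s0.png

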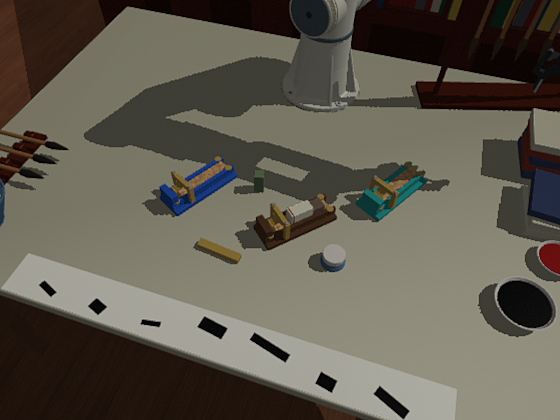

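View pics/d0.png

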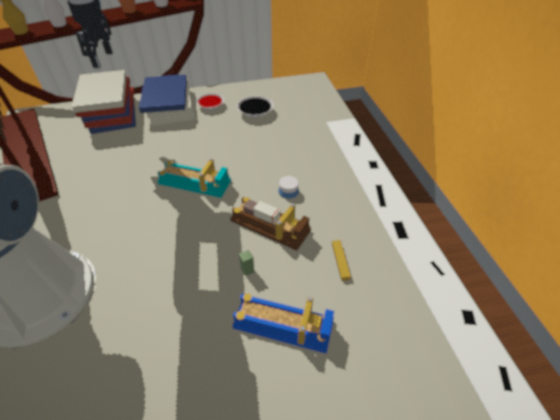

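Scene view: there are three bed-shaped things, blue at (198,185), teal at (393,190) and dark brown wood at (296,220). In the side view the brown one is at (271,221). Only the brown one is dark wood with a brass bridge and a pale stone. I'll confirm that in an enlarged crop of both views.

```bash
python3 - <<'E'
from h import *
a=load('s0')['p'];b=load('d0')['p']
A=cv2.resize(a[185:255,245:345],(800,560)[:2],interpolation=cv2.INTER_CUBIC)
A=cv2.resize(a[188:248,248:348],None,fx=5,fy=5,interpolation=cv2.INTER_CUBIC)
B=cv2.resize(b[190:250,222:322],None,fx=5,fy=5,interpolation=cv2.INTER_CUBIC)
cv2.imwrite('pics/c1.png',np.vstack([A,B])[:,:,::-1])
E
```

```text
(no output)
```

View pics/c1.png

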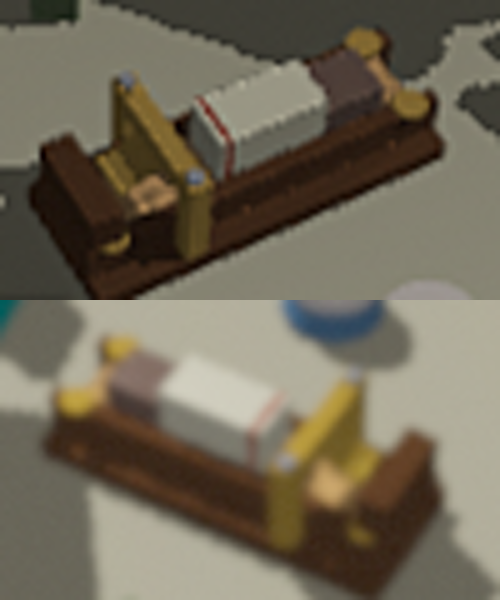

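Confirmed: the brown bed has the brass bridge and a pale stone with a red band towards the bridge and a grey-brown ledge behind it. Next I fit the bed and stone poses.

```bash
cat >> h.py <<'E'
from scipy.optimize import least_squares
def w(p,X):
    c,s=np.cos(p[2]),np.sin(p[2]); return np.array([p[0]+c*X[0]-s*X[1],p[1]+s*X[0]+c*X[1],X[2]])
E
python3 - <<'E'
from h import *
A=load('s0');B=load('d0')
a=lambda u,v:(A,(248+u/5,188+v/5)); b=lambda u,v:(B,(222+u/5,190+(v-300)/5))
C=[((-100,39,0),a(443,152)),((100,39,0),a(100,298)),((100,-39,0),a(30,205)),((46,34,70),a(196,178)),((46,-34,70),a(126,80)),
((-100,-39,0),b(45,450)),((100,-39,0),b(375,600)),((100,39,0),b(440,495)),((46,-34,70),b(287,463)),((46,34,70),b(355,375))]
f=lambda p:np.concatenate([proj(d,w(p,X))-uv for X,(d,uv) in C])
r=least_squares(f,[500,100,-1],loss='soft_l1');print(r.x,np.round(r.fun.reshape(-1,2),1))
p=r.x
# stone origin x: features at front top corners (x+47,±15,60), shoulder top (x-13,±15,60)
S=[((47,15,60),a(225,178)),((47,-15,60),a(195,103)),((-13,15,60),a(325,97)),((-13,-15,60),a(300,63)),((-47,15,50),a(385,100)),
((47,15,60),b(290,405)),((47,-15,60),b(262,455)),((-13,-15,60),b(160,395)),((-13,15,60),b(190,352)),((-47,-15,50),b(108,385))]
g=lambda q:np.concatenate([proj(d,w([*q,p[2]],X))-uv for X,(d,uv) in S])
r2=least_squares(g,p[:2],loss='soft_l1');print(r2.x,np.round(r2.fun.reshape(-1,2),1))
c,s=np.cos(p[2]),np.sin(p[2]);e=r2.x-p[:2];print('stone in bed',c*e[0]+s*e[1],-s*e[0]+c*e[1])
for n,u in(('spare',(259,181)),('pot',(333,258)),('weight',(218,251))):print(n,plane(A,u,15))
print('ledge',w(p,[c*e[0]+s*e[1]-30,0,50]))
E
```

```text
[559.11173071  82.85607458   5.54098613] [[ 0.4  0.7]
 [ 0.2  3.6]
 [-0.9 -0.9]
 [ 0.4  0.3]
 [ 0.1 -0.1]
 [-1.1  1. ]
 [ 0.2  0.6]
 [ 1.2  0.7]
 [-0.4 -0.3]
 [-0.5 -0.5]]
[542.06231593 100.38668925] [[-0.8 -6.3]
 [-1.2  0. ]
 [ 0.5  0.4]
 [-1.1 -1.3]
 [-0.2 -3. ]
 [ 0.8 -2.6]
 [ 0.4 -4.9]
 [-0.  -1.5]
 [ 0.2 -0.3]
 [-0.7 -1.5]]
stone in bed -24.414267208649044 1.3959054836490932
spare [466.23662166 -46.68580042  15.        ]
pot [637.54422778 197.20580614  15.        ]
weight [705.67080138 -65.86238492  15.        ]
ledge [519.00929224 119.63523857  50.        ]
```

Emit:
play_rows([
  [[0, 0, 0], [0, 0, 0.111], 0],
  [[0, 0, 0], [0, 0, 0.111], 0],
  [[0, 0, 0], [0, 0, 0.111], 0],
  [[0, 0, 0], [0, 0, 0.111], 0],
  [[-0.0474, -0.0104, 0.0025], [0, 0, 0], 0],
  [[-0.0474, -0.0104, 0.0025], [0, 0, 0], 0],
  [[-0.0474, -0.0104, 0.0025], [0, 0, 0], 0],
  [[-0.0474, -0.0104, 0.0025], [0, 0, 0], 0],
  [[-0.0474, -0.0104, 0.0025], [0, 0, 0], 0],
  [[-0.0474, -0.0104, 0.0025], [0, 0, 0], 0],
  [[-0.0474, -0.0104, 0.0025], [0, 0, 0], 0],
  [[-0.0474, -0.0104, 0.0025], [0, 0, 0], 0],
  [[-0.0474, -0.0104, 0.0025], [0, 0, 0], 0],
  [[-0.0474, -0.0104, 0.0025], [0, 0, 0], 0],
  [[-0.0474, -0.0104, 0.0025], [0, 0, 0], 0],
  [[-0.0474, -0.0104, 0.0025], [0, 0, 0], 0],
  [[0, 0, 0], [0, 0, 0], 0],
  [[0, 0, 0], [0, 0, 0], 0],
], squeeze=40)

```text
clock: 1.9
eef_pos: [518.5, 119.7, 200.8]
tcp_rot: [-3.141, -0.001, 2.396]
contact_force: [-0.1, 0.7, 0.4]
opening: -0.004
```

```bash
python3 - <<'E'
from h import *
d=snap('wrist','w1');print(-d['R'].T@d['t']);s=sense()
print(s['clock'],s['eef_pos'],s['tcp_rot'],s['contact_force'],s['opening'])
p=[559.1,82.86,5.541]
for n,X in dict(rear_l=(-100,39,0),bridge=(46,34,70),bridge2=(46,-34,70),sh=(-37,15,60),fr=(23,15,60)).items():print(n,proj(d,w(p,X)))
cv2.imwrite('pics/w1x.png',cv2.resize(d['pixels'][:,:,::-1],(800,600),interpolation=cv2.INTER_CUBIC))
E
```

```text
[462.75392079 173.00311102 343.27882855]
1.95 [518.02433234 120.61458423 200.87324462] [-3.14082585e+00 -9.66919892e-04  2.39771192e+00] [-0.45727197  0.14700064  0.02470372] -0.0028973017130006014Traceback (most recent call last):
  File "<stdin>", line 5, in <module>
  File "h.py", line 10, in proj
    p=d['K']@(d['R']@np.asarray(X,float)+d['t']); return p[:2]/p[2]
      ~^^^^^
KeyError: 'K'
```

```bash
python3 - <<'E'
from h import *
d=load('w1')
p=[559.1,82.86,5.541]
for n,X in dict(rear_l=(-100,39,0),rr=(-100,-39,0),bridge=(46,34,70),bridge2=(46,-34,70),sh=(-37,15,60),sh2=(-37,-15,60),fr=(23,15,60)).items():print(n,proj(d,w(p,X))*10/7)
cv2.imwrite('pics/w1x.png',cv2.resize(d['p'][:,:,::-1],(800,600),interpolation=cv2.INTER_CUBIC))
E
```

```text
rear_l [447.09153662 201.78975358]
rr [340.99763921 202.00473593]
bridge [443.81641485 428.35211497]
bridge2 [344.7369177  428.45608276]
sh [416.97928641 309.05684906]
sh2 [370.97633941 309.12879626]
fr [415.90445442 391.30177383]
```

View pics/w1x.png

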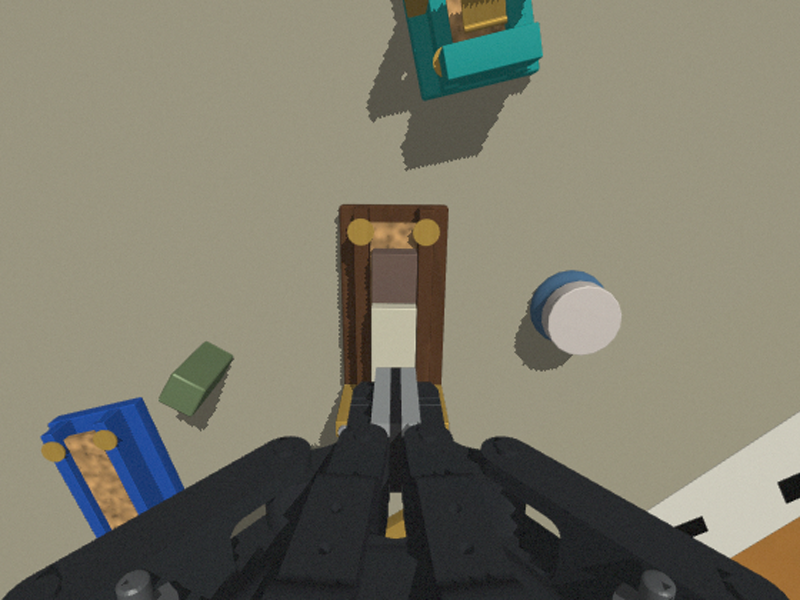

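The wrist view shows the brown bed's rear edge at row 205, columns 339–447 (predicted row 202, columns 341–447). The ledge spans rows 250–305 and is centred at column 394, directly ahead of the shut fingers. The shoulder was predicted at row 309. Everything agrees to about 2 mm, so I'm going down.

Emit:
play_rows([
  [[0, 0, 0.03], [0, 0, 0], 0],
  [[0, 0, 0.03], [0, 0, 0], 0],
  [[0, 0, 0.03], [0, 0, 0], 0],
  [[0, 0, 0.03], [0, 0, 0], 0],
  [[0, 0, 0.018], [0, 0, 0], 0],
  [[0, 0, 0.004], [0, 0, 0], 0],
  [[0, 0, 0], [0, 0, 0], 0],
  [[0, 0, 0], [0, 0, 0], 0],
])

```text
clock: 2.75
eef_pos: [519.0, 121.5, 60.3]
tcp_rot: [3.14, 0.001, 2.4]
contact_force: [0.3, -0.6, 0.6]
opening: 0.001
```

```bash
python3 - <<'E'
from h import *
d=snap('wrist','w2');s=sense()
print(s['clock'],s['eef_pos'],s['contact_force'],s['wrist_torque'])
p=[559.1,82.86,5.541];e=s['eef_pos'][:2]-p[:2];c,q=np.cos(p[2]),np.sin(p[2]);print('tcp in bed',c*e[0]+q*e[1],-q*e[0]+c*e[1])
print('led',proj(d,w(p,(-71,0,50))),proj(d,w(p,(-37,0,50))),proj(d,w(p,(-37,0,60))),proj(d,s['eef_pos']))
v=snap('side','d2')
a=cv2.resize(d['pixels'][100:320,150:400],(500,440));b=cv2.resize(v['pixels'][180:260,222:322],(300,240),interpolation=cv2.INTER_CUBIC)
o=np.zeros((440,800,3),np.uint8);o[:,:500]=a;o[:240,500:]=b
cv2.imwrite('pics/w2x.png',o[:,:,::-1])
E
```

```text
2.8 [519.1961534  121.34685921  60.49924535] [-0.11895779  0.05017656 -0.16752844] [-0.0106337   0.04432188 -0.01202121]
tcp in bed -55.42213765671917 1.3935430903298567Traceback (most recent call last):
  File "<stdin>", line 5, in <module>
  File "h.py", line 10, in proj
    p=d['K']@(d['R']@np.asarray(X,float)+d['t']); return p[:2]/p[2]
      ~^^^^^
KeyError: 'K'
```

```bash
sed -i "s/return d$/return load(f)/" h.py; python3 - <<'E'
from h import *
d=load('w2');e=sense()['eef_pos'];p=[559.1,82.86,5.541]
P=lambda X:(proj(d,X)-[150,100])*2
print('led',P(w(p,(-71,0,50))),P(w(p,(-37,0,50))),P(w(p,(-37,0,60))),P(e))
v=snap('side','d2')
a=cv2.resize(d['p'][100:320,150:400],(500,440));b=cv2.resize(v['p'][180:260,222:322],(300,240),interpolation=cv2.INTER_CUBIC)
o=np.zeros((440,800,3),np.uint8);o[:,:500]=a;o[:240,500:]=b
cv2.imwrite('pics/w2x.png',o[:,:,::-1])
E
```

```text
led [243.13193415 272.01532939] [243.51906909 387.98023118] [242.98769355 409.32966502] [248.34118514 346.3552348 ]
```

View pics/w2x.png

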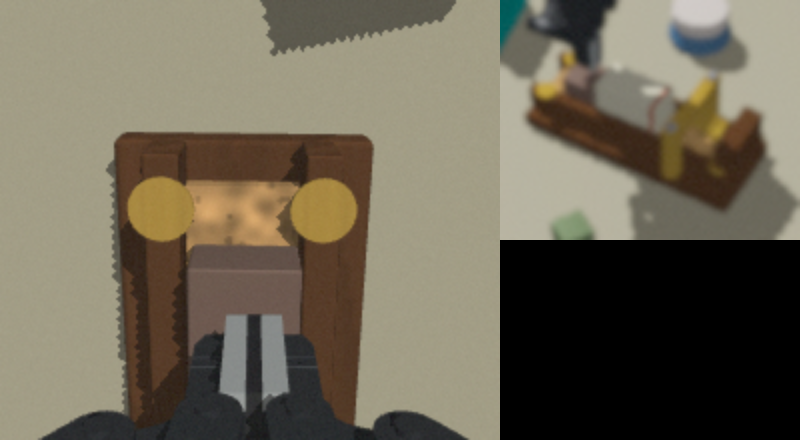

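Wrist crop: the ledge's rear edge is at row 270 (predicted 272). The fingertips are over the ledge, about 2 mm to the +y side (column 254 against the stone's centre at 244). I'll correct that and press.

Emit:
play_rows([
  [[0, -0.002, 0.004], [0, 0, 0], 0],
  [[0, 0, 0.004], [0, 0, 0], 0],
  [[0, 0, 0.003], [0, 0, 0], 0],
  [[0, 0, 0.003], [0, 0, 0], 0],
  [[0, 0, 0.002], [0, 0, 0], 0],
  [[0, 0, 0], [0, 0, 0], 0],
])

```text
clock: 3.45
eef_pos: [517.2, 119.1, 43.7]
tcp_rot: [-3.142, -0.0, 2.399]
contact_force: [-3.2, -0.5, 13.5]
opening: -0.002
```

Emit:
play_rows([
  [[0, 0, 0.002], [0, 0, 0], 0],
  [[0, 0, 0.002], [0, 0, 0], 0],
  [[0, 0, 0], [0, 0, 0], 0],
])

```text
clock: 3.75
eef_pos: [517.3, 119.2, 41.6]
tcp_rot: [3.141, -0.0, 2.399]
contact_force: [-10.3, -1.2, 38.1]
opening: 0.003
```

Emit:
play_rows([
  [[-0.003, 0, -0.001], [0, 0, 0], 0],
  [[-0.004, 0, 0], [0, 0, 0], 0],
  [[-0.004, 0, 0], [0, 0, 0], 0],
  [[-0.004, 0, 0], [0, 0, 0], 0],
  [[-0.004, 0, 0], [0, 0, 0], 0],
  [[0, 0, 0], [0, 0, 0], 0],
])

```text
clock: 4.35
eef_pos: [531.0, 107.4, 41.9]
tcp_rot: [3.141, -0.002, 2.398]
contact_force: [-10.2, 8.4, 25.8]
opening: 0.002
```

Emit:
play_rows([
  [[-0.004, 0, 0], [0, 0, 0], 0],
  [[-0.004, 0, 0], [0, 0, 0], 0],
  [[-0.004, 0, 0], [0, 0, 0], 0],
  [[-0.004, 0, 0], [0, 0, 0], 0],
  [[-0.004, 0, 0], [0, 0, 0], 0],
  [[-0.004, 0, 0], [0, 0, 0], 0],
  [[0, 0, 0], [0, 0, 0], 0],
])

```text
clock: 5.05
eef_pos: [548.6, 91.2, 41.9]
tcp_rot: [3.141, -0.002, 2.398]
contact_force: [-8.2, 7.5, 26.9]
opening: 0.004
```

```bash
python3 - <<'E'
from h import *
v=snap('side','d3');d=snap('wrist','w3')
a=cv2.resize(d['p'][100:320,150:400],(400,352));b=cv2.resize(v['p'][190:250,222:322],(400,240),interpolation=cv2.INTER_CUBIC)
o=np.zeros((352,800,3),np.uint8);o[:,:400]=a;o[:240,400:]=b
cv2.imwrite('pics/w3x.png',o[:,:,::-1]);s=sense();print(s['eef_pos'],s['contact_force'])
E
```

```text
[548.55562516  91.2776596   41.93287798] [-9.77341166  7.28104779 26.76722191]
```

View pics/w3x.png

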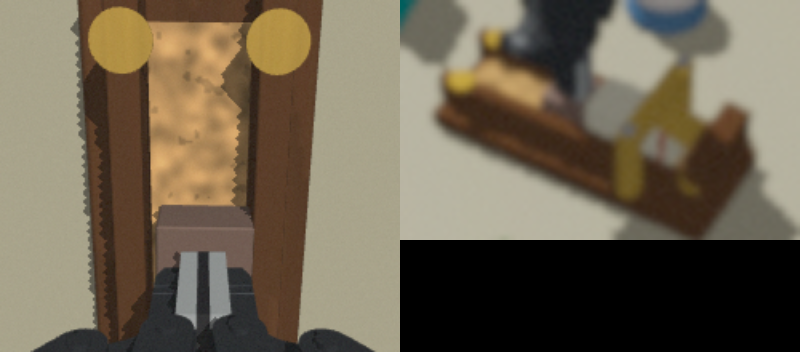

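The side view shows the red band already past the bridge, and in the wrist view the stone is level in the channel with the tips on the ledge. I'll keep sliding.

Emit:
play_rows([
  [[-0.004, 0, 0], [0, 0, 0], 0],
  [[-0.004, 0, 0], [0, 0, 0], 0],
  [[-0.004, 0, 0], [0, 0, 0], 0],
  [[-0.004, 0, 0], [0, 0, 0], 0],
  [[0, 0, 0], [0, 0, 0], 0],
])

```text
clock: 5.65
eef_pos: [559.6, 80.8, 41.9]
tcp_rot: [3.141, -0.003, 2.397]
contact_force: [-12.5, 10.1, 27.9]
opening: 0.001
```

Emit:
play_rows([
  [[-0.003, 0, 0], [0, 0, 0], 0],
  [[0, 0, 0], [0, 0, 0], 0],
])

```text
clock: 5.85
eef_pos: [561.8, 78.7, 41.9]
tcp_rot: [3.141, -0.003, 2.398]
contact_force: [-11.5, 9.8, 27.5]
opening: -0.003
```

Emit:
play_rows([
  [[-0.002, 0, 0], [0, 0, 0], 0],
  [[0, 0, 0], [0, 0, 0], 0],
])

```text
clock: 6.05
eef_pos: [563.5, 77.2, 41.9]
tcp_rot: [3.141, -0.002, 2.398]
contact_force: [-10.8, 8.7, 26.9]
opening: 0.003
```

Emit:
play_rows([
  [[-0.002, 0, 0], [0, 0, 0], 0],
  [[0, 0, 0], [0, 0, 0], 0],
])

```text
clock: 6.25
eef_pos: [565.2, 75.9, 41.9]
tcp_rot: [3.141, -0.002, 2.398]
contact_force: [-10.3, 8.2, 27.2]
opening: 0.002
```

Emit:
play_rows([
  [[-0.002, 0, 0], [0, 0, 0], 0],
  [[0, 0, 0], [0, 0, 0], 0],
])

```text
clock: 6.45
eef_pos: [565.6, 75.4, 41.9]
tcp_rot: [3.142, -0.005, 2.397]
contact_force: [-14.9, 14.6, 30.7]
opening: 0.001
```

Emit:
play_rows([
  [[-0.002, 0, 0], [0, 0, 0], 0],
  [[0, 0, 0], [0, 0, 0], 0],
])

```text
clock: 6.65
eef_pos: [565.6, 75.2, 41.9]
tcp_rot: [-3.141, -0.008, 2.396]
contact_force: [-20.0, 22.6, 34.1]
opening: -0.004
```

```bash
python3 - <<'E'
from h import *
v=snap('scene','s4');d=snap('wrist','w4');p=[559.1,82.86,5.541]
a=cv2.resize(d['p'][100:320,150:400],(400,352));b=cv2.resize(v['p'][188:248,248:348],(400,240),interpolation=cv2.INTER_CUBIC)
for X in((-14,0,42),(-100,0,0)):print((proj(d,w(p,X))-[150,100])*1.6)
o=np.zeros((352,800,3),np.uint8);o[:,:400]=a;o[:240,400:]=b
cv2.imwrite('pics/w4x.png',o[:,:,::-1]);s=sense();print(s['eef_pos'],s['contact_force'])
E
```

```text
[202.38127597 203.53514998]
[202.14056158 -90.2084349 ]
[565.59400554  75.21656706  41.84955625] [-19.45085797  21.94594186  34.12743329]
```

View pics/w4x.png

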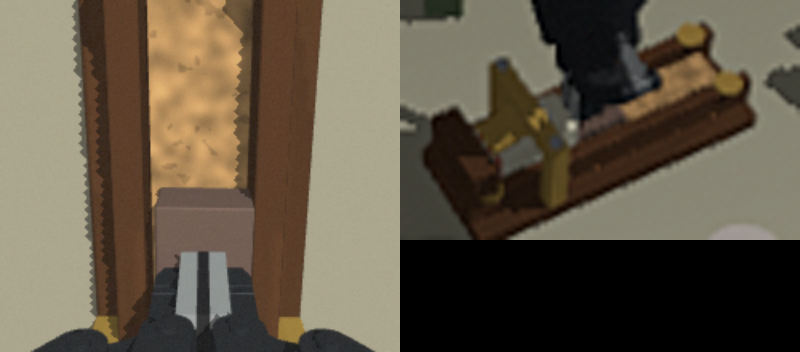

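The push force rose from 13 N to 30 N with no further travel. The ledge's rear edge is at row 206 against 203.5 predicted for home, about 1 mm. The stone is against the stop, so I'll ease the push and then lift off.

Emit:
play_rows([
  [[0.002, 0, 0], [0, 0, 0], 0],
  [[0.001, 0, -0.001], [0, 0, 0], 0],
  [[0.001, 0, -0.002], [0, 0, 0], 0],
  [[0, 0, 0], [0, 0, 0], 0],
])

```text
clock: 7.15
eef_pos: [565.5, 75.4, 43.9]
tcp_rot: [3.141, -0.001, 2.398]
contact_force: [-5.0, 5.3, 10.8]
opening: 0.002
```

Emit:
play_rows([
  [[0.001, 0, -0.002], [0, 0, 0], 0],
  [[0.001, 0, -0.003], [0, 0, 0], 0],
  [[0, 0, -0.004], [0, 0, 0], 0],
  [[0, 0, -0.006], [0, 0, 0], 0],
  [[0, 0, -0.01], [0, 0, 0], 0],
  [[0, 0, -0.03], [0, 0, 0], 0],
  [[0.02, 0, -0.04], [0, 0, 0], 0],
  [[0.04, 0, -0.02], [0, 0, 0], 0],
  [[0.04, 0, -0.02], [0, 0, 0], 0],
  [[0.04, 0, 0], [0, 0, 0], 0],
  [[0.04, 0, 0], [0, 0, 0], 0],
  [[0, 0, 0], [0, 0, 0], 0],
])

```text
clock: 8.35
eef_pos: [428.6, 199.5, 179.0]
tcp_rot: [-3.141, -0.001, 2.401]
contact_force: [-0.4, -1.1, -0.3]
opening: -0.001
```

```bash
python3 - <<'E'
from h import *
v=snap('scene','s5');d=snap('wrist','w5');q=snap('side','d5');p=[559.1,82.86,5.541]
b=cv2.resize(v['p'][188:248,248:348],(400,240),interpolation=cv2.INTER_CUBIC);c=cv2.resize(q['p'][190:250,222:322],(400,240),interpolation=cv2.INTER_CUBIC)
for X in((-14,0,46),(20,0,56),(-100,0,0)):print(proj(d,w(p,X))*5/7)
o=np.zeros((480,800,3),np.uint8);o[:300,:400]=cv2.resize(d['p'],(400,300));o[:240,400:]=b;o[240:,400:]=c
cv2.imwrite('pics/w5x.png',o[:,:,::-1]);s=sense();print(s['clock'],s['eef_pos'],s['contact_force'])
A=load('s0')['p'].astype(int)
for n,(x,y) in dict(spare=(259,181),pot=(333,258),weight=(218,251)).items():
  print(n,np.abs(A[y-12:y+12,x-12:x+12]-v['p'][y-12:y+12,x-12:x+12]).mean())
E
```

```text
[197.34387625 247.90167253]
[197.25931584 271.87035971]
[197.55813737 180.64441768]
8.5 [432.30116874 197.72611401 178.91420732] [ 1.37955269 -0.1563363  -0.56329214]
spare 25.38310185185185
pot 2.013310185185185
weight 1.7181712962962963
```

View pics/w5x.png

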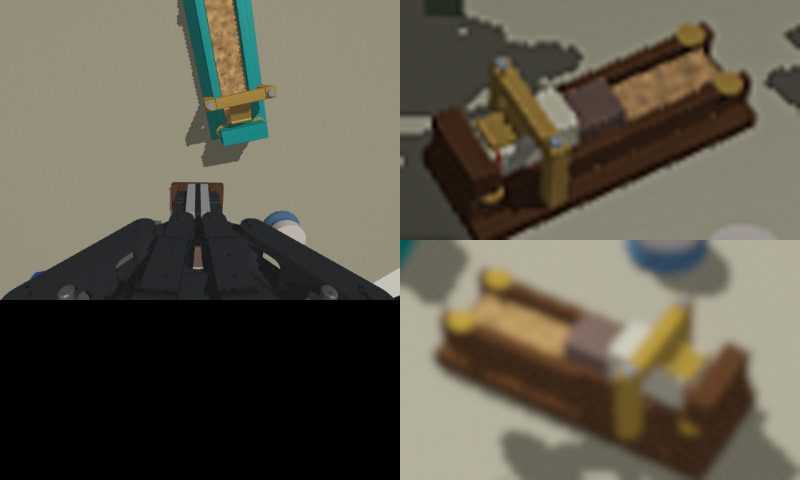

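```bash
python3 - <<'E'
from h import *
p=[559.1,82.86,5.541];v=load('s5');q=load('d5')
o=cv2.resize(v['p'][178:248,248:348],(800,560),interpolation=cv2.INTER_CUBIC)[:,:,::-1].copy()
for sx,col in((33,(0,255,0)),(25,(0,0,255))):
  for pts in([(-13,-15,30),(-13,15,30),(-13,15,20),(-47,15,20),(-47,-15,20)],):
    P=np.array([(proj(v,w(p,(x+sx,y,z+26)))-[248,178])*8 for x,y,z in pts]).astype(int)
    cv2.polylines(o,[P],False,col,1)
cv2.imwrite('pics/f.png',np.hstack([o[:,200:700],cv2.resize(np.hstack([load('s0')['p'][165:195,245:275],v['p'][165:195,245:275]])[:,:,::-1],(300,560))]))
E
```

```text
(no output)
```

View pics/f.png

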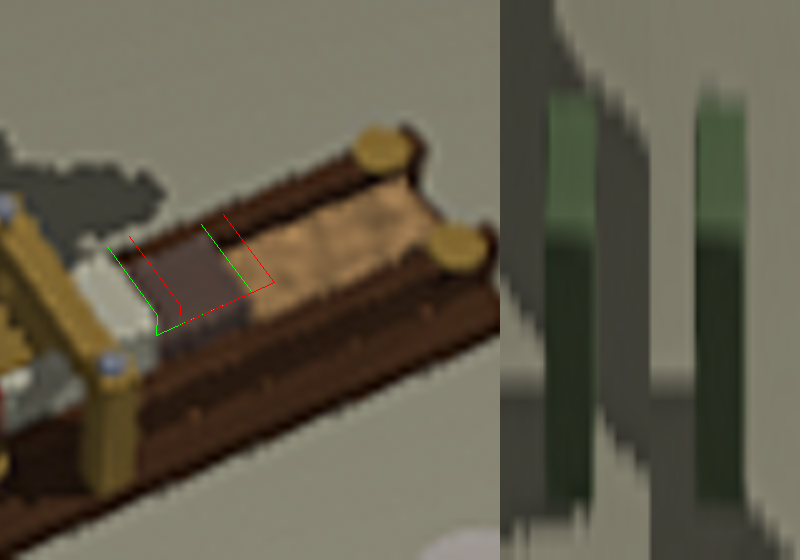

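The ledge's rear edge and shoulder fall on the green outline (home, x = 33) and clearly not on the red one (x = 25). The spare seal hasn't moved; only the shadow on it changed.

```bash
python3 -c "
from rig import *
print(sign_off())"
```

```text
the job is handed in; nothing more can be done
None
```

The stone is home against the wooden stop and held under the brass bridge and leaf spring. I handed the job in with about 8.5 s on the clock.

With the fingers shut, I pressed the ledge until the cork floor bottomed and kept about 27 N on it. I then slid the stone under the bridge until the push force rose from 13 N to 30 N with no further travel. After that I eased off the push and lifted the fingers clear.

- **Stone position:** In the last scene picture the ledge lies on the outline drawn for home (x = 33 mm) and clearly not on the one for 25 mm. The accuracy is about 2 mm.
- **Robot clear:** The arm ended about 180 mm above the desk, with only about 1 N of noise on the force reading.
- **Bystanders:** The pot and paperweight look unchanged. The simple picture comparison flagged the spare seal (25 against about 2 for the others). An enlarged view showed only the arm's shadow had changed; the seal stands where it was.
- **Not checked:** I never read the platen travel or the stone's height directly; I inferred them from the fingertip height and force. My last wrist picture had the stone hidden behind the gripper, so it added nothing.

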